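Tug-test bag clips and reject the weak one

ROBOT

A 6-joint arm with a two-finger parallel gripper is mounted at the origin on a cart in front of the work surface, level with it; the furniture and walls round the work are solid. World frame = base frame: x ahead of the robot, y to its left, z up, the work surface at z = 0. Lengths are in m, angles in rad, forces in N, time in s.
With the tool pointing down it reaches from about 0.35 to 0.725 m from the base axis. Payload 6 kg.
Tool frame: the origin (TCP) lies at the very end of the fingers, on their centre line; the grasp point (between the pads) lies 19 mm behind it; z points along the fingers, y is the line along which they close (so a half turn about z gives the same grasp; the last joint's range is limited). The gripper opens to 85 mm and grips with 20 to 120 N. Pads are 22 mm wide; open, the fingers measure 114 mm over their backs; the gripper's body (76 mm by 85 mm) begins 54 mm behind the grasp point. The pads swing forward as they close: fully open they stand 13 mm farther back than shut.
Start: joints at [1.534, 0.04, 0.085, 0, -1.615, -0.334], TCP at [0.217, 0.559, 0.231] pointing down, gripper open.
Joint ranges: [-2.56, 2.56], [-1.29, 2.01], [-1.08, 1.49], [-3.29, 1.98], [-2.81, -0.18], [-2.99, 2.99]. Speed limits (rad/s): [2.57, 2.57, 3.01, 3.14, 3.14, 3.14].

INTERFACE

Orientations are given as a unit quaternion [w, x, y, z].
In Python, from cell import r, fingers, solver, get_obs, optics, workorder, trace, mark_of gives the robot as it stands. Calls block until the motion is done:
- r.movep(position, orientation): joint-space move of the TCP to a pose.
- r.move_linear(position, attitude=None, v=0.15, force_limit=None): straight line of the TCP; attitude=None keeps the orientation; v is the mean speed in m/s. With force_limit (N) it stops when the force on the tool has changed by that much, and returns True; else False.
- r.goto_joints(angles): joint-space move.
- fingers.gripper_to(opening, newtons=None): opening from 0.0 (shut) to 1.0 (fully open); newtons is the grip in N (None keeps the last); returns when the fingers have stopped.
- r.dwell(seconds).
- solver.solve_ik(position, orientation): joint angles nearest the present ones, or None.
- get_obs(): the state.
- optics.get_image(name): name is "scene" or "top"; returns the picture (384x512x3 uint8, red, green, blue); there is no depth.
- optics.camera_model(name): a dict with "mtx" (3x3 intrinsics, pixels), "xyz" and "attitude" of the camera in the world. Camera axes: x right, y up, looking along -z (the intrinsics and any distortion apply to the point x, -y, -z); pixel columns grow to the right and rows downward; lengths in m; the calibration is good to about 2 mm. A picture is of the moment at which its call begins. camera_model takes no time and is no camera call.
A pose or a line that the arm cannot do raises r.IKError and nothing moves.
- workorder.hand_in(): hands the job in; it is judged then, once.
Trained networks look in the newest picture that a camera, given by its name, has taken for a name from the list of things; names that differ only in an ending like _2 or _b are one class to them, and where a whole thing is asked for, a point or a joint stands for the part that bears it (a point fixed in the world has none). Each returns a list of dicts, best first, with "p" (0 to 1); they miss things now and then, are a little off and sometimes report something else, mostly with a low value. They report only what shows in the picture. A call takes as long as a camera call. They do not tell look-alikes from the thing itself.
- trace(camera, query): "region" (384x512 bool, what is visible of it).
- mark_of(camera, query): "location" ([x, y, z] in m, in the coordinates of the camera as it stood for that picture, good to about 4 mm: a listed point, or the origin of a listed thing).
The state is a dict: "t": time; "joint_positions": joint angles; "dq": joint speeds; "joint_efforts": joint torques, N m; "tcp_pos": TCP position; "orientation": TCP orientation; "ft_force": force on the tool from outside, world axes, zero at the start; "ft_torque": the same for the moment, N m; "opening": opening from 0.0 (shut) to 1.0 (fully open); "grasp_force": force on a finger pad.
Only numpy, scipy, OpenCV 4.12 (cv2) and the standard library are available. Lean on these libraries where they do the work, as an engineer would, in place of code of your own. Each camera call takes 0.05 s, during which the arm holds its last target. There are 200 camera calls.

TASK

Each of the three bag clips in the test stand holds a test card, and one clip has a weak spring: gently tug the cards towards you, never harder than about 15 N, to find the clip that lets its card slide easily, without dragging the cards out of the two sound clips. Draw the weak clip's card right out while the clip stays in the stand and set it down on the bare worktop off the stand, then set the weak clip inside the sheet pan. Drop nothing, and leave the two sound clips with their cards, the jar, the bottle and the vial where they are.

Things in the scene. Friction and masses are not known exactly. Their poses are not given: they have to be found in the camera images.
- stand: fixed grey metal stand; origin on the worktop under the middle nest; x from the clips' mouths to their tails (away from the robot), y left. Slab x -95 to +48, y +-165, 14 mm high; nests at y -110, 0, +110 mm, pedestals 30 mm high. At x = -40 mm two steel posts, 60 mm high, stand beside each blade and hold the clip back
- clip_a_mid (a point): black plastic bag clip, 70x44x26 mm (x,y,z), 0.1 kg; all three look alike. Point: its middle, 12 mm over its underside (42 mm over the worktop in the stand). Jaws at -x, tail at +x, z up. Lies loose in its nest (2 mm play), lifts straight up; grasp it across y (44 mm) half-way along. Grip unknown: a sound clip holds its card against 25 N, the weak one lets it slide at about 5 N
- card_a_tab (a point): centre of the upright grip tab (26x10x44 mm, x,y,z; grasp across the 10 mm) of the white test card in the clip of the same letter, 14 g. A level blade, 24 wide, 3 thick, runs 52 mm from the tab to +x, 5 mm above this point; its last 25 mm are in the jaws. At the start the point is 75 mm to -x of the clip's point, 36 mm above the worktop. Pull level along -x
- clip_b_mid (a point): black plastic bag clip, 70x44x26 mm (x,y,z), 0.1 kg; all three look alike. Point: its middle, 12 mm over its underside (42 mm over the worktop in the stand). Jaws at -x, tail at +x, z up. Lies loose in its nest (2 mm play), lifts straight up; grasp it across y (44 mm) half-way along. Grip unknown: a sound clip holds its card against 25 N, the weak one lets it slide at about 5 N
- card_b_tab (a point): centre of the upright grip tab (26x10x44 mm, x,y,z; grasp across the 10 mm) of the white test card in the clip of the same letter, 14 g. A level blade, 24 wide, 3 thick, runs 52 mm from the tab to +x, 5 mm above this point; its last 25 mm are in the jaws. At the start the point is 75 mm to -x of the clip's point, 36 mm above the worktop. Pull level along -x
- clip_c_mid (a point): black plastic bag clip, 70x44x26 mm (x,y,z), 0.1 kg; all three look alike. Point: its middle, 12 mm over its underside (42 mm over the worktop in the stand). Jaws at -x, tail at +x, z up. Lies loose in its nest (2 mm play), lifts straight up; grasp it across y (44 mm) half-way along. Grip unknown: a sound clip holds its card against 25 N, the weak one lets it slide at about 5 N
- card_c_tab (a point): centre of the upright grip tab (26x10x44 mm, x,y,z; grasp across the 10 mm) of the white test card in the clip of the same letter, 14 g. A level blade, 24 wide, 3 thick, runs 52 mm from the tab to +x, 5 mm above this point; its last 25 mm are in the jaws. At the start the point is 75 mm to -x of the clip's point, 36 mm above the worktop. Pull level along -x
- pan: reject pan: fixed stainless sheet pan, 378 (x) x 225 (y) x 22 mm high, origin at the centre of its underside, floor 2 mm thick, inside about 340 x 188 mm
- jar_mid (a point): bystander: amber jar, 68 mm across, 92 mm high; point at its centre, half-way up; leave alone
- bottle_mid (a point): bystander: white pill bottle, 48 mm across, 88 mm high; point at its centre, half-way up; leave alone
- vial_mid (a point): bystander: open amber vial, 35 mm across, 82 mm high; point at its centre, half-way up; leave alone
Mind the look-alikes: they are no part of the job. What is shaped like the part that bears card_b_tab but purple is not meant.

How it is judged:
By the outcome, as a careful person would: the job done as asked, in the order asked, and still so for the second after the job is handed in, with the robot touching nothing.
It also fails if it takes over 64 s, if anything falls off the work surface, if the arm or the gripper's body presses on something with over 40 N, if the wrist force passes 120 N, or if a joint passes its speed limit or range.

## Working session

There is one attempt and no reset: what is moved stays moved. The work goes in short steps, each a Python script; the robot and the scene stay as the last script left them, time stands still between calls to the robot, and variables do not carry over. Pictures are saved under pics/ and viewed, at most 10 in all, crops included, and the job is handed in when it is done.

```bash
mkdir -p pics; ls; cat > h.py <<'E'
import numpy as np, cv2
from scipy.spatial.transform import Rotation as R
from cell import r, fingers, solver, get_obs, optics, workorder, trace, mark_of
def cam(n):
    m=optics.camera_model(n); q=m["attitude"]
    return np.array(m["mtx"]),np.array(m["xyz"]),R.from_quat([q[1],q[2],q[3],q[0]]).as_matrix(),m
def world(n,p):
    K,x,A,m=cam(n); return x+A@np.array(p)
def pix(n,w):
    K,x,A,m=cam(n); c=A.T@(np.array(w)-x); c=K@[c[0],-c[1],-c[2]]; return c[:2]/c[2]
def ray(n,uv,z):
    K,x,A,m=cam(n); d=np.linalg.inv(K)@[uv[0],uv[1],1]; d=A@[d[0],-d[1],-d[2]]
    return x+d*(z-x[2])/d[2]
def quat(yaw): # tool down, tool y at yaw+90deg
    q=(R.from_euler('z',yaw)*R.from_euler('x',np.pi)).as_quat(); return [q[3],q[0],q[1],q[2]]
E
python3 - <<'E'
from h import *
np.set_printoptions(precision=4,suppress=True)
for n in("scene","top"):
    im=optics.get_image(n); cv2.imwrite(f"pics/{n}0.png",im[:,:,::-1])
    print(n,{k:v for k,v in cam(n)[3].items()})
    for q in ["stand","clip_a_mid","card_a_tab","pan","jar_mid","bottle_mid","vial_mid"]:
        for d in mark_of(n,q):
            w=world(n,d["location"]); print(q,round(d["p"],2),w,pix(n,w))
o=get_obs();print(o)
E
```

```text
pics
scene {'mtx': array([[485.2291,   0.    , 252.9796],
       [  0.    , 485.2291, 192.5977],
       [  0.    ,   0.    ,   1.    ]]), 'xyz': array([-0.1813, -0.3623,  1.068 ]), 'attitude': array([ 0.7944,  0.3038, -0.1775, -0.4952])}
stand 0.7 [ 0.6266  0.1024 -0.003 ] [241.1164 194.5123]
clip_a_mid 0.74 [ 0.6305 -0.0036  0.0417] [274.8174 195.4617]
clip_a_mid 0.55 [ 0.7235 -0.1458  0.0433] [334.6807 189.0424]
card_a_tab 0.63 [ 0.5608 -0.0139  0.0367] [267.4398 215.4685]
pan 0.73 [ 0.4831 -0.3393 -0.0019] [372.8607 292.0873]
jar_mid 0.74 [0.5678 0.4268 0.0464] [134.9409 161.6214]
jar_mid 0.66 [ 0.4856 -0.3371 -0.0023] [372.2982 291.0003]
bottle_mid 0.82 [0.4359 0.4318 0.0444] [106.238  191.4673]
bottle_mid 0.44 [ 0.6274  0.104  -0.0021] [240.7429 193.9308]
vial_mid 0.83 [ 0.7215 -0.1437  0.0409] [333.6084 189.8627]
vial_mid 0.17 [0.6203 0.2133 0.0404] [205.8949 173.8666]
top {'mtx': array([[379.2838,   0.    , 245.948 ],
       [  0.    , 379.2838, 185.4261],
       [  0.    ,   0.    ,   1.    ]]), 'xyz': array([0.3386, 0.0298, 1.3419]), 'attitude': array([-0.7016, -0.068 ,  0.0
[... 162 characters left out ...]
.0005] [355.1619 211.1766]
jar_mid 0.92 [0.5644 0.4249 0.0459] [136.4972 189.5937]
bottle_mid 0.55 [0.4374 0.4273 0.0458] [134.1136 226.1942]
vial_mid 0.47 [ 0.7192 -0.1469  0.0412] [299.4874 145.5252]
{'t': 0.8, 'joint_positions': array([ 1.5337,  0.0402,  0.0848, -0.    , -1.6155, -0.3337]), 'dq': array([-0.0003, -0.0009,  0.0009, -0.0011, -0.0005,  0.0014]), 'joint_efforts': array([  0.0003, -36.7887,  34.7422,   6.9328,  -0.001 ,  -0.    ]), 'tcp_pos': array([0.2174, 0.5592, 0.2313]), 'orientation': array([ 0.    ,  0.9829, -0.1844,  0.    ]), 'ft_force': array([-0.0212, -0.4719, -0.2037]), 'ft_torque': array([-0.0146, -0.0006,  0.0039]), 'grasp_force': 0.0, 'opening': 0.997396421506153}
```

```bash
python3 -c "
import cv2
a=cv2.imread('pics/scene0.png');b=cv2.imread('pics/top0.png')
cv2.imwrite('pics/s1.png',cv2.resize(a[130:340,90:450],None,fx=2.2,fy=2.2,interpolation=2))
cv2.imwrite('pics/t1.png',cv2.resize(b[110:280,110:440],None,fx=2.4,fy=2.4,interpolation=2))"
```

```text
(no output)
```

View pics/s1.png

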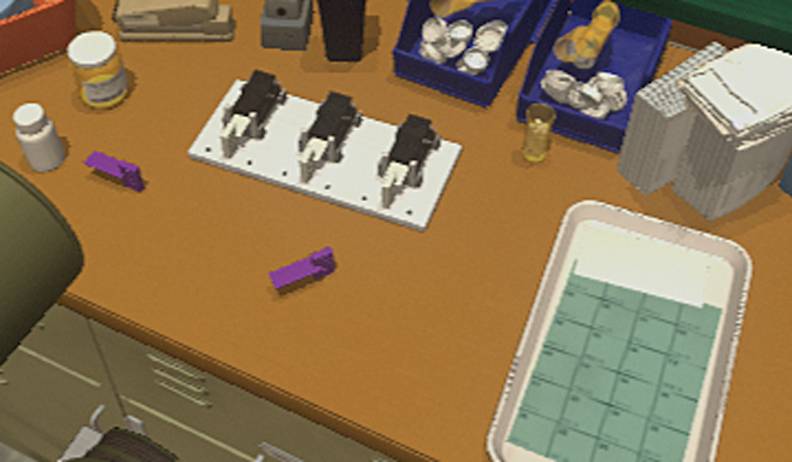

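View pics/t1.png

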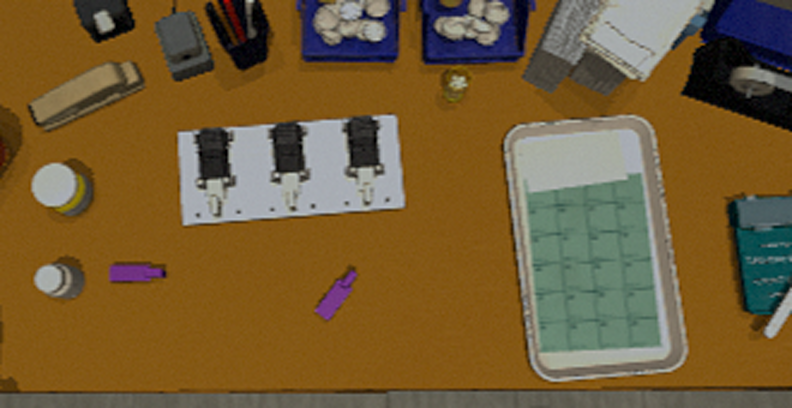

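The real set is three black clips with white cards, standing in the slab at top pixels ~(200,172), (230,172) and (262,170). The purple clips at top pixels ~(167,224) and (250,232) are look-alikes lying on the worktop, so they don't fit. Next I'll measure the stand corners in both views, along with the tabs.

```bash
cat >> h.py <<'E'
def fit(pts):
    # stand pose from slab corners order: (+x,+y),(+x,-y),(-x,-y),(-x,+y)
    L=np.array([[.048,.165],[.048,-.165],[-.095,-.165],[-.095,.165]]); P=np.array(pts)[:,:2]
    lc,pc=L.mean(0),P.mean(0); a=L-lc; b=P-pc
    th=np.arctan2((a[:,0]*b[:,1]-a[:,1]*b[:,0]).sum(),(a*b).sum())
    c,s=np.cos(th),np.sin(th); M=np.array([[c,-s],[s,c]]); t=pc-M@lc
    return t,th,np.linalg.norm(P-(L@M.T+t),axis=1)
E
python3 - <<'E'
from h import *
np.set_printoptions(precision=4,suppress=True)
t=np.array([[178,131],[397,115],[405,208],[183,224]])/2.4+110
s=np.array([[240,80],[462,147],[422,228],[189,155]])/2.2+[90,130]
for n,c in(("top",t),("scene",s)):
    # refine: white-ish slab region from trace
    g=trace(n,"stand")
    if g:
        cnt=max(cv2.findContours(g[0]["region"].astype(np.uint8),0,2)[0],key=cv2.contourArea)
        ap=cv2.approxPolyDP(cv2.convexHull(cnt),4,True)[:,0]; print(n,"hull",ap.tolist())
    print(c.tolist()); P=[ray(n,u,.014) for u in c]; T,th,e=fit(P); print(n,"stand",T,th,e)
    for q,z in(("card_a_tab",.058),("clip_a_mid",.056)):
        for d in trace(n,q):
            ys,xs=np.nonzero(d["region"]); print(q,round(d["p"],2),len(xs),xs.mean(),ys.mean(),xs.min(),xs.max(),ys.min(),ys.max())
    for y in(.11,0,-.11):
        c_,s_=np.cos(th),np.sin(th)
        f=lambda x,y,z:[T[0]+c_*x-s_*y,T[1]+s_*x+c_*y,z]
        print(y,"tab",np.array(f(-.075,y,.036)),pix(n,f(-.075,y,.058)),"clip",pix(n,f(0,y,.056)))
E
```

```text
top hull [[274, 159], [274, 197], [185, 201], [186, 164]]
[[184.16666666666669, 164.58333333333334], [275.4166666666667, 157.91666666666669], [278.75, 196.66666666666669], [186.25, 203.33333333333334]]
top stand [0.6237 0.0986] 0.06590352428572926 [0.0008 0.0009 0.001  0.0016]
clip_a_mid 0.52 198 260.40909090909093 169.15656565656565 255 266 160 178
clip_a_mid 0.19 250 197.968 173.744 192 204 164 184
0.11 tab [0.5417 0.2034 0.036 ] [199.4878 194.9973] clip [198.4859 173.7963]
0 tab [0.5489 0.0937 0.036 ] [231.4666 192.6555] clip [230.0883 171.484 ]
-0.11 tab [ 0.5562 -0.0161  0.036 ] [263.4393 190.3141] clip [261.6848 169.1722]
scene hull [[175, 196], [199, 167], [289, 192], [297, 201], [284, 231], [277, 234], [179, 203]]
[[199.09090909090907, 166.36363636363637], [300.0, 196.8181818181818], [281.8181818181818, 233.63636363636363], [175.9090909090909, 200.45454545454544]]
scene stand [0.6206 0.0983] 0.06640661531688685 [0.0038 0.0024 0.005  0.0041]
card_a_tab 0.72 143 194.979020979021 190.8181818181818 190 202 182 201
card_a_tab 0.6 164 267.2682926829268 212.51829268292684 262 274 203 224
clip_a_mid 0.76 355 275.7042253521127 194.12394366197182 265 285 182 205
0.11 tab [0.5385 0.2031 0.036 ] [193.7242 189.9241] clip [205.7551 172.296 ]
0 tab [0.5458 0.0933 0.036 ] [229.5973 201.1256] clip [240.6653 182.7375]
-0.11 tab [ 0.5531 -0.0165  0.036 ] [267.1019 212.8364] clip [277.1079 193.6374]
```

```bash
cat >> h.py <<'E'
T=np.array([.6230,.0985]); TH=.066
def S(x,y,z):
    c,s=np.cos(TH),np.sin(TH); return np.array([T[0]+c*x-s*y,T[1]+s*x+c*y,z])
Q=quat(TH); G=.019
def F():
    return np.array(get_obs()["ft_force"])
def tug(y):
    fingers.gripper_to(.4,40)
    r.movep(S(-.076,y,.10),Q)
    hit=r.move_linear(S(-.076,y,.042-G),v=.12,force_limit=8)
    if hit: print("hit going down",get_obs()["tcp_pos"],F()); return None
    f0=F(); fingers.gripper_to(0,40); o=get_obs(); f1=F(); p0=np.array(o["tcp_pos"])
    print("y",y,"open",o["opening"],"gf",o["grasp_force"],"dF",f1-f0)
    hit=r.move_linear(p0+S(-.008,0,0)-S(0,0,0),v=.012,force_limit=10)
    o=get_obs(); print("stop",hit,"moved",np.linalg.norm(np.array(o["tcp_pos"])-p0),"dF",F()-f1,"t",o["t"])
    return hit
def release():
    fingers.gripper_to(.4); p=np.array(get_obs()["tcp_pos"]); p[2]=.10; r.move_linear(p,v=.2)
E
python3 - <<'E'
from h import *
np.set_printoptions(precision=4,suppress=True)
fingers.gripper_to(.4,40)
r.movep(S(-.076,.11,.16),Q)
print(get_obs()["t"])
tug(.11)
E
```

```text
3.4167
y 0.11 open 0.1927936466371161 gf 38.832996748387814 dF [-1.2334  3.5835  4.2481]
stop False moved 0.007771984788016991 dF [ 4.6911  0.2036 -6.2794] t 5.9417
```

```bash
python3 - <<'E'
from h import *
a=optics.get_image("scene")[:,:,::-1]; b=optics.get_image("top")[:,:,::-1]
f=lambda i,y,x,s:cv2.resize(i[y-45:y+45,x-65:x+65],None,fx=s,fy=s,interpolation=2)
cv2.imwrite("pics/c2.png",np.hstack([f(a,190,210,3),f(b,183,215,3)]))
E
```

```text
(no output)
```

View pics/c2.png

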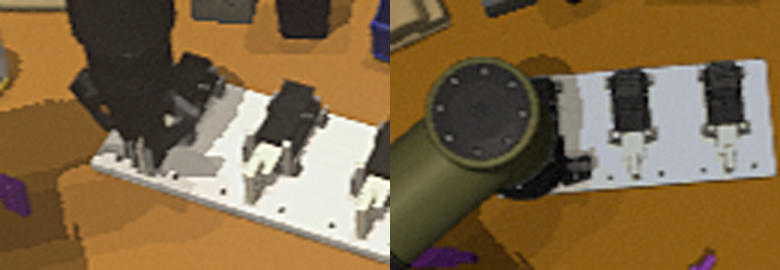

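```bash
python3 - <<'E'
from h import *
np.set_printoptions(precision=4,suppress=True)
p=np.array(get_obs()["tcp_pos"]); f=F(); d=S(-1,0,0)-S(0,0,0); d[2]=0
print(r.move_linear(p+d*.012,v=.03,force_limit=12),F(),get_obs()["opening"])
print(r.move_linear(p+d*.055,v=.04,force_limit=14),F(),get_obs()["opening"],get_obs()["tcp_pos"])
q=np.array(get_obs()["tcp_pos"]);q[2]+=.05
print(r.move_linear(q,v=.1,force_limit=14),F(),get_obs()["opening"],get_obs()["t"])
a=optics.get_image("scene")[:,:,::-1]
cv2.imwrite("pics/c3.png",cv2.resize(a[130:240,130:290],None,fx=4,fy=4,interpolation=2))
E
```

```text
False [3.2325 2.6271 1.1051] 0.10924284563423214
False [-0.0637 -0.011  -0.4073] 0.11249175707027283 [0.4782 0.2004 0.024 ]
False [ 1.0968  0.4812 -0.1043] 0.11067198941348591 8.4583
```

View pics/c3.png

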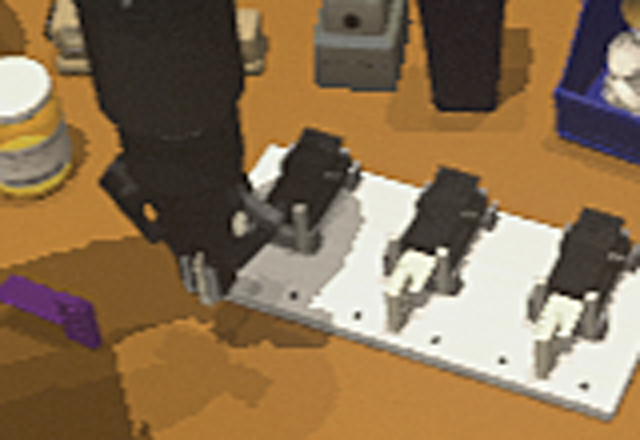

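The left clip's card came out, and that clip stayed in its nest. Now I'll set the card down on the worktop between the purple clips.

```bash
python3 - <<'E'
from h import *
np.set_printoptions(precision=4,suppress=True)
P=np.array([.425,.175,.075])
r.move_linear(P,v=.15); P[2]=.016; r.move_linear(P,v=.12)
P[2]=.006; print(r.move_linear(P,v=.02,force_limit=3),get_obs()["tcp_pos"],F())
fingers.gripper_to(.3); r.dwell(.1)
P=np.array(get_obs()["tcp_pos"]);P[2]=.12; r.move_linear(P,v=.2)
r.movep(S(0,.11,.15),Q); print(get_obs()["t"])
P=S(-.06,.05,.2)
a=optics.get_image("scene")[:,:,::-1]
for n in["card_a_tab"]:
  for d in mark_of("scene",n): print(n,d["p"],world("scene",d["location"]))
cv2.imwrite("pics/c4.png",cv2.resize(a[140:260,120:280],None,fx=4,fy=4,interpolation=2))
E
```

```text
True [0.4255 0.1754 0.0094] [-0.2187  0.5869  3.6777]
12.0083
card_a_tab 0.69 [ 0.5632 -0.0115  0.0369]
```

View pics/c4.png

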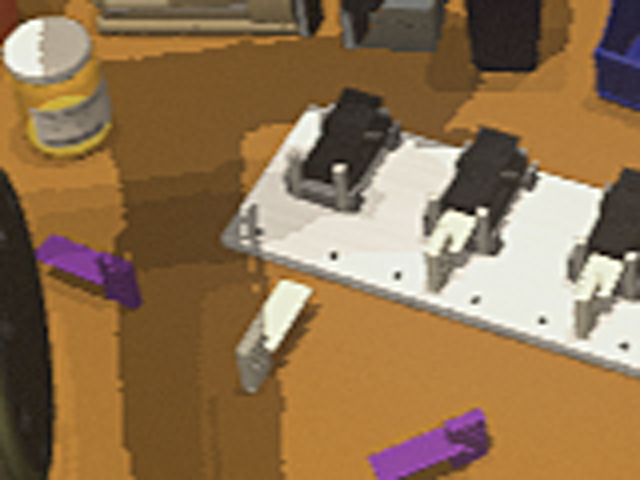

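```bash
python3 - <<'E'
from h import *
np.set_printoptions(precision=4,suppress=True)
o=get_obs();print(o["tcp_pos"],S(0,.11,.15),o["joint_positions"])
a=optics.get_image("scene")[:,:,::-1]
b=optics.get_image("top")[:,:,::-1]
for n in("scene","top"):
  for d in mark_of(n,"clip_a_mid"): print(n,d["p"],world(n,d["location"]))
print([S(0,y,.042) for y in(.11,0,-.11)])
f=lambda i,y,x,s:cv2.resize(i[y-50:y+50,x-50:x+50],None,fx=s,fy=s,interpolation=2)
cv2.imwrite("pics/c5.png",np.hstack([f(a,180,205,4),f(b,175,205,4)]))
E
```

```text
[0.615  0.2083 0.1498] [0.6157 0.2083 0.15  ] [ 0.634   0.1759  0.0832 -0.     -1.4786  1.0033]
scene 0.73 [ 0.6346 -0.0029  0.0392]
top 0.65 [ 0.6388 -0.0094  0.0415]
[array([0.6157, 0.2083, 0.042 ]), array([0.623 , 0.0985, 0.042 ]), array([ 0.6303, -0.0113,  0.042 ])]
```

View pics/c5.png

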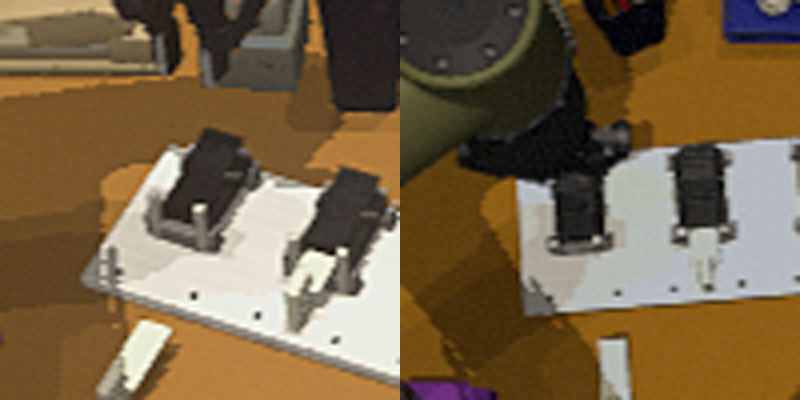

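Card stands upright on the worktop; the empty left clip is in its nest (scene px ~(207,173)). Grasp it.

```bash
python3 - <<'E'
from h import *
np.set_printoptions(precision=4,suppress=True)
fingers.gripper_to(.85,40)
r.move_linear(S(0,.11,.075),v=.15)
hit=r.move_linear(S(0,.11,.045-G),v=.06,force_limit=8)
print(hit,get_obs()["tcp_pos"],F())
if not hit:
    fingers.gripper_to(0,40); r.dwell(.2); o=get_obs(); print(o["opening"],o["grasp_force"],F(),o["tcp_pos"])
    p=np.array(o["tcp_pos"]); p[2]+=.03
    print(r.move_linear(p,v=.06,force_limit=12),F())
    p[2]=.16; r.move_linear(p,v=.15); o=get_obs(); print(o["opening"],o["grasp_force"],F(),o["t"])
    a=optics.get_image("scene")[:,:,::-1]
    cv2.imwrite("pics/c6.png",cv2.resize(a[110:250,110:300],None,fx=3,fy=3,interpolation=2))
E
```

```text
False [0.6161 0.2084 0.0266] [-0.9067  0.775  -0.4383]
0.5034013145137729 43.130901753902435 [-1.5129  4.8409  1.8699] [0.6162 0.2102 0.0272]
False [-0.9694 -0.5656 -1.5956]
0.5035700910127544 42.66549468040466 [-0.2875 -0.232  -1.9834] 16.5167
```

View pics/c6.png

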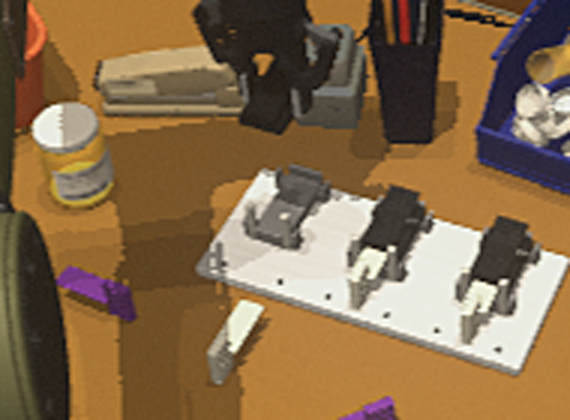

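```bash
python3 - <<'E'
from h import *
np.set_printoptions(precision=4,suppress=True)
z=.16
r.move_linear([.50,.0,z],v=.25); r.move_linear([.485,-.335,z],v=.25)
r.move_linear([.485,-.335,.025],v=.15)
print(r.move_linear([.485,-.335,-.012],v=.02,force_limit=3),get_obs()["tcp_pos"],F(),get_obs()["opening"])
fingers.gripper_to(.75); r.dwell(.2)
print(r.move_linear([.485,-.335,.18],v=.15,force_limit=8),F(),get_obs()["t"])
r.move_linear([.42,-.10,.25],v=.25)
a=optics.get_image("scene")[:,:,::-1]
cv2.imwrite("pics/c7.png",cv2.resize(a[130:384,110:450],None,fx=2.3,fy=2.3,interpolation=2))
E
```

```text
True [ 0.4849 -0.335  -0.0001] [0.7708 0.0568 4.4289] 0.5034140613838494
False [-0.6459  0.5612  0.8052] 23.3167
```

View pics/c7.png

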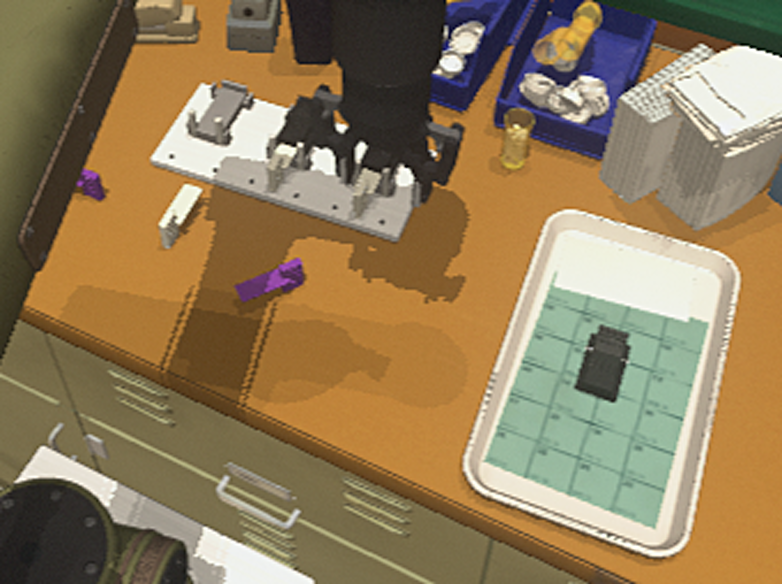

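The clip lies flat in the pan (crop px (603,362)). The card stands on the worktop at (180,215), the two sound clips still hold their cards, and the arm is clear at 0.25 m.

```bash
python3 -c "
from h import *
print(workorder.hand_in())"
```

```text
the job is handed in; nothing more can be done
None
```

The job is handed in: the left clip was the weak one, its card sliding at about 5 N, so that card now stands on the bare worktop and the clip lies in the sheet pan; I never touched the two sound clips (the left was tugged first), and no verdict was shown.

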